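# Find the socket that fits the tool-rest clamp nut

## Task

Lift the wooden cap off the clamp nut of the lathe's tool-rest base and stand it upright on the bench, well clear of the base. Then try the sockets from the tray on that nut to find the right size, the smallest of the three that goes fully down over the nut, standing any wrong one upright back on the tray. Finish holding: leave the right socket seated fully down and straight on the nut with the gripper still gripping it, and leave everything else on the bench alone.

Things in the scene. Friction and masses are not known exactly. Their poses are not given: they have to be found in the camera images.
- seat (a point): Foot of the clamp stud, on top of the tool-rest base, 55 mm above the bench, in line with the nut to work on (its 3 mm washer lies here). Base: dark iron casting on a cream lathe-bed end 120 x 220 mm, long side along this point's y, this point at its middle; 80 mm along +y a 46 mm round boss rises to 82 mm above the bench
- nut_p_foot (a point): Foot of a fixed hex nut, on its axis on top of the 38 mm washer, where a seated socket's rim rests. z up; flats face +x, -x and every 60 degrees. 16 mm tall, top edge bevelled, stud 3 mm higher. 19 or 24 mm across flats, not told which (nut_q is the other): try (too small a socket stops 12 mm or more above the foot). Work on the nut nearest the seat; the other is a spare on a block, back left
- nut_q_foot (a point): Foot of a fixed hex nut, on its axis on top of the 38 mm washer, where a seated socket's rim rests. z up; flats face +x, -x and every 60 degrees. 16 mm tall, top edge bevelled, stud 3 mm higher. 19 or 24 mm across flats, not told which (nut_p is the other): try (too small a socket stops 12 mm or more above the foot). Work on the nut nearest the seat; the other is a spare on a block, back left
- cap_center (a point): Centre (35 mm up) of the turned wooden cap standing over the nut at the seat: 70 mm tall, hollow round body 56 mm across, 34 mm tall (inside 48 mm across, 28 deep), on it a round knob 24 mm across, 34 to 70 mm above the rim. z up. The bench left of the cream bed end, on the robot's side of the spare nut's block, is free for it
- tray: Plywood socket tray fixed on the bench; origin under its middle, z up. 100 mm along x, 270 mm along y; its floor is 10 mm above the bench, the lip round it 6 mm higher and 6 mm thick. The sockets stand near x = 0 at y = -80, 0 and +80 mm
- socket_small_center (a point): Centre, 38 mm above the open rim, of the smallest of 3 steel sockets standing mouth down on the tray in any order. For 19 mm nuts: hex mouth 21.4 mm across flats, 24 mm deep. Round body 32 mm across, 30 mm tall; fixed on it a dark square adapter to grip, 20 x 20 mm, 30 to 76 mm above the rim, its sides facing the socket's x and y. z up; mouth flats face +x, -x and every 60 degrees
- socket_middle_center (a point): Centre, 38 mm above the open rim, of the middle of 3 steel sockets standing mouth down on the tray in any order. For 24 mm nuts: hex mouth 26.4 mm across flats, 24 mm deep. Round body 38 mm across, 30 mm tall; fixed on it a dark square adapter to grip, 20 x 20 mm, 30 to 76 mm above the rim, its sides facing the socket's x and y. z up; mouth flats face +x, -x and every 60 degrees
- socket_large_center (a point): Centre, 38 mm above the open rim, of the largest of 3 steel sockets standing mouth down on the tray in any order. For 30 mm nuts: hex mouth 32.4 mm across flats, 24 mm deep. Round body 45 mm across, 30 mm tall; fixed on it a dark square adapter to grip, 20 x 20 mm, 30 to 76 mm above the rim, its sides facing the socket's x and y. z up; mouth flats face +x, -x and every 60 degrees
- offcut: dark wooden off-cut, 85 x 35 x 30 mm, near the robot, right of the middle; a bystander, to be left alone
- blank: pale square turning blank, 45 x 200 x 45 mm high, lying beyond the tool-rest base; a bystander, to be left alone
- glue: white glue bottle, 56 mm across, 140 mm tall, beyond and right of the tool-rest base; a bystander, to be left alone
- dust_brush: bench brush lying near the robot, left of the middle; a bystander, to be left alone
- wrench: open-ended wrench lying beyond the socket tray; a bystander, to be left alone
- mallet: hammer lying far left; a bystander, to be left alone
- wax: amber jar with a steel lid, 70 mm across, 60 mm tall, right of the robot; a bystander, to be left alone
Things that resemble listed ones, but are neither listed nor needed, are in the scene too. What is shaped like the part that bears socket_small_center but green or orange is not meant.

How it is judged:
By the outcome, as a careful person would: the job done as asked, in the order asked, and still so for the second after the job is handed in, while the arm keeps its last pose, push and grip.
It also fails if it takes over 64 s, if anything falls off the work surface, if the arm or the gripper's body presses on something with over 40 N, if the wrist force passes 120 N, or if a joint passes its speed limit or range.

## Robot

A 6-joint arm with a two-finger parallel gripper is mounted at the origin on the work surface. World frame = base frame: x ahead of the robot, y to its left, z up, the work surface at z = 0. Lengths are in m, angles in rad, forces in N, time in s.
With the tool pointing down it reaches from about 0.325 to 0.75 m from the base axis. Payload 7.6 kg.
Tool frame: the origin (TCP) lies between the finger pads; the fingertips stand 14 mm ahead of it and the grasp point (between the pads) lies 5 mm behind it; z points along the fingers, y is the direction in which the jaws open and shut (so a half turn about z gives the same grasp; the last joint's range is limited). The gripper opens to 85 mm and grips with 20 to 120 N. Pads are 22 mm wide; open, the fingers measure 114 mm over their backs; the gripper's body (76 mm by 85 mm) begins 54 mm behind the grasp point. The pads swing forward as they close: fully open they stand 13 mm farther back than shut.
Start: joints at [1.079, 0.052, 1.401, -0, 1.689, -0.07], TCP at [0.215, 0.479, 0.245] pointing down, gripper open.
Joint ranges: [-2.9, 2.9], [-0.91, 2.17], [0.12, 2.37], [-1.06, 4.2], [0.26, 2.73], [-2.93, 2.93]. Speed limits (rad/s): [2.57, 2.57, 3.01, 3.14, 3.14, 3.14].

## Interface

Orientations are given as [roll, pitch, yaw] about the fixed x, y, z axes, in that order (R = Rz(yaw) Ry(pitch) Rx(roll)).
In Python, from plant import bot gives the robot as it stands.
- The arm moves only by the shell command python3 -m jog 'ROWS' [OPENING] [FORCE]. ROWS is JSON, a list of rows, each a list of 2 entries, a list of its own where there are three numbers: the shift along the tool's x, y, z in m, then the turn, a rotation vector about the tool's x, y, z in rad. In form: [[[dx, dy, dz], [wx, wy, wz]], ...]. A call has 1 to 5 rows; each row is the pose to reach, as a shift and turn from the pose measured when the call began, along the tool's axes at that moment; what a row does not reach only later rows make up. A row lasts 1/10 s, in which the tool goes at most 50 mm and 8.59 degrees, less where a joint would pass 70% of its speed; a pose out of reach is approached as far as the arm can. A call with a gripper value outside its range is refused whole. OPENING is the opening, from -1 (shut) to 1 (fully open), set as the call begins (- or left out, the last holds). The fingers move at their own pace and stop on an object; FORCE is the grip in N (left out, the last holds). Time passes only in rows, so rows that repeat a pose let the fingers close. It gives the time, the measured TCP pose, the force and the opening at its end, in the units of the state.
- bot.sense(): the state, without advancing time (a new reading comes with each control period).
- bot.read_camera(name): name is "scene" or "side" or "wrist"; returns (picture, depth): 480x640x3 uint8, red, green, blue; 480x640 float32, m along the optical axis (not along the pixel's ray), 0 where there is no reading.
- bot.calibration(name): a dict with "intrinsics" (3x3 intrinsics, pixels), "xyz" and "orientation" of the camera in the world; the wrist camera has in their place "tool_from_camera" (4x4, takes a point from camera to tool coordinates, whose origin is the TCP and whose axes are the flange's). Camera axes: x right, y up, looking along -z (the intrinsics and any distortion apply to the point x, -y, -z); pixel columns grow to the right and rows downward; lengths in m; the calibration is good to about 2 mm. A picture is of the moment at which its call begins: read the wrist's pose just before it. calibration takes no time and is no camera call.
- bot.finish_job(): hands the job in, once; it reports no verdict.
The state is a dict: "time_s": time; "joint_pos": joint angles; "qd": joint speeds; "effort": joint torques, N m; "position": TCP position; "tool_rot": TCP orientation; "force": force on the tool from outside, world axes, zero at the start; "torque": the same for the moment, N m; "finger_gap": finger opening in m.
Only numpy, scipy, OpenCV 4.12 (cv2) and the standard library are available. Lean on these libraries where they do the work, as an engineer would, in place of code of your own. Each camera call takes 0.05 s, during which the arm holds its last target. There are 200 camera calls.

## Working session

There is one attempt and no reset: what is moved stays moved. The work goes in short steps, Python scripts to look and compute and a shell command to move; the robot and the scene stay as the last step left them, time stands still between calls to the robot, and variables do not carry over. Pictures are saved under pics/ and viewed, about 8 in all and at most 12, crops included, and the job is handed in when it is done.

```bash
ls; mkdir -p pics; python3 - <<'E'
from plant import bot
import cv2,numpy as np
print(bot.sense())
for n in("scene","side","wrist"):
    c=bot.calibration(n);print(n,c)
    p,d=bot.read_camera(n);np.savez(f"pics/{n}0.npz",p=p,d=d);cv2.imwrite(f"pics/{n}0.png",p[:,:,::-1])
E
```

```text
pics
{'time_s': 0.0, 'joint_pos': array([ 1.07871157e+00,  5.28309485e-02,  1.40175245e+00,  1.04915824e-06,
        1.68862981e+00, -7.03126150e-02]), 'qd': array([ 0.00039359,  0.00200358, -0.00136265,  0.00055731,  0.00128927,
        0.00254815]), 'effort': array([-1.16909268e-03, -3.81659460e+01, -3.60192275e+01, -1.67557464e-04,
        6.13591939e-03, -1.92977444e-05]), 'position': array([0.21476847, 0.47873759, 0.24446148]), 'tool_rot': array([-3.13997618e+00, -1.14890598e-04,  2.71982054e+00]), 'force': array([0.8989785 , 0.6438093 , 0.38130418]), 'torque': array([0.00726166, 0.02033184, 0.04912129]), 'finger_gap': 0.08569409391180521}
scene {'intrinsics': array([[470.45915499,   0.        , 318.12055348],
       [  0.        , 470.45915499, 236.20327684],
       [  0.        ,   0.        ,   1.        ]]), 'xyz': array([1.4270903 , 0.51987284, 0.8503043 ]), 'orientation': array([0.94050632, 0.02052808, 2.0932062 ])}
side {'intrinsics': array([[567.36260831,   0.        , 320.44959482],
       [  0.        , 567.36260831, 235.41637549],
       [  0.        ,   0.        ,   1.        ]]), 'xyz': array([ 0.21574918, -1.05842657,  1.01221127]), 'orientation': array([ 0.86255349, -0.01920323, -0.2985484 ])}
wrist {'intrinsics': array([[365.87226285,   0.        , 315.79220052],
       [  0.        , 365.87226285, 241.77728727],
       [  0.        ,   0.        ,   1.        ]]), 'tool_from_camera': array([[-1.18244821e-03,  9.60424192e-01,  2.78538997e-01,
         7.06973768e-02],
       [ 9.99999075e-01,  9.48407251e-04,  9.74993994e-04,
         1.22760941e-04],
       [ 6.72239415e-04,  2.78539892e-01, -9.60424425e-01,
        -1.28827057e-01],
       [ 0.00000000e+00,  0.00000000e+00,  0.00000000e+00,
         1.00000000e+00]])}
```

View pics/scene0.png

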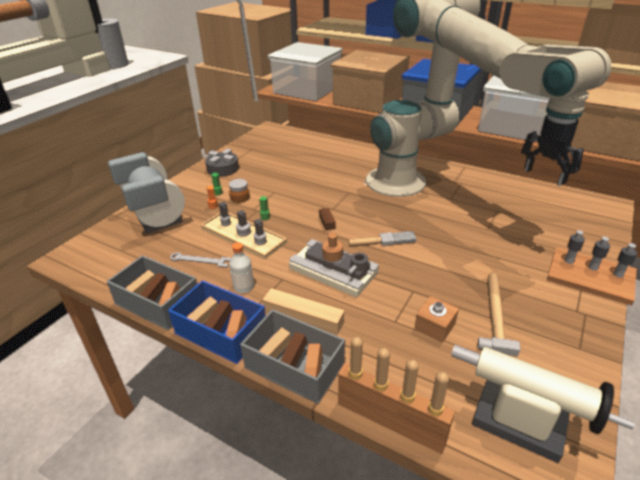

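View pics/side0.png

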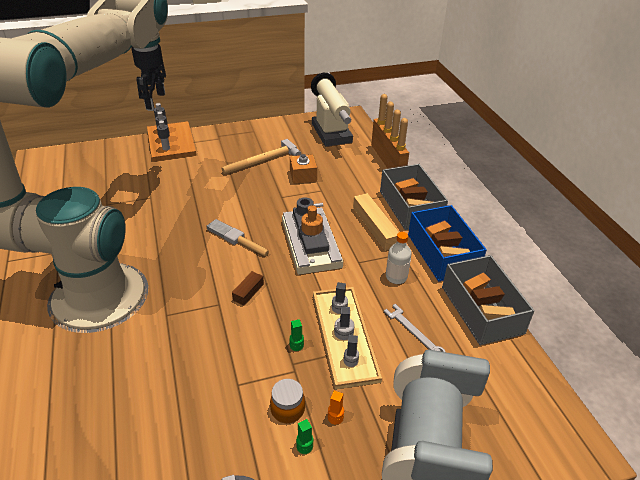

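```bash
cat > h.py <<'E'
import numpy as np,cv2
from plant import bot
from scipy.spatial.transform import Rotation as R
def cam_T(n,s=None):
    c=bot.calibration(n);T=np.eye(4)
    if n=="wrist":
        s=s or bot.sense();B=np.eye(4);B[:3,:3]=R.from_euler('xyz',s['tool_rot']).as_matrix();B[:3,3]=s['position']
        return c['intrinsics'],B@c['tool_from_camera']
    T[:3,:3]=R.from_euler('xyz',c['orientation']).as_matrix();T[:3,3]=c['xyz'];return c['intrinsics'],T
def cloud(n,d,s=None):
    K,T=cam_T(n,s);v,u=np.mgrid[:480,:640]
    P=np.stack([(u-K[0,2])/K[0,0]*d,-(v-K[1,2])/K[1,1]*d,-d],-1)
    W=P@T[:3,:3].T+T[:3,3];W[d<=0]=np.nan;return W
def proj(n,X,s=None):
    K,T=cam_T(n,s);p=(np.asarray(X)-T[:3,3])@T[:3,:3];return np.stack([K[0,0]*p[...,0]/-p[...,2]+K[0,2],K[1,2]+K[1,1]*p[...,1]/p[...,2]],-1)
def shot(n,name):
    s=bot.sense();p,d=bot.read_camera(n);np.savez(f"pics/{name}.npz",p=p,d=d);return s,p,d,cloud(n,d,s)
E
python3 - <<'E'
from h import *
for n in("scene","side"):
    z=np.load(f"pics/{n}0.npz");W=cloud(n,z['d'])
    for (a,b) in ({"scene":[(333,245),(361,262),(438,308),(224,212),(242,222),(260,232),(245,238),(336,272),(320,285)],"side":[(312,213),(305,203),(303,158),(341,290),(345,315),(351,343),(340,382),(346,360),(322,262)]}[n]):
        print(n,a,b,W[b,a].round(3))
# top-down merged height map
im=np.zeros((600,800,3),np.uint8);hz=np.full((600,800),-1.)
for n in("scene","side"):
    z=np.load(f"pics/{n}0.npz");W=cloud(n,z['d'])
    c=z['p'].reshape(-1,3);w=W.reshape(-1,3);ok=np.isfinite(w[:,0])&(w[:,2]<.2);c=c[ok];w=w[ok]
    r=((0.75-w[:,0])/0.55*600).astype(int);q=((0.4-w[:,1])/0.733*800).astype(int)
    for i in np.where((r>=0)&(r<599)&(q>=0)&(q<799))[0]:
        for dr in(0,1):
            for dq in(0,1):
                if w[i,2]>hz[r[i]+dr,q[i]+dq]:hz[r[i]+dr,q[i]+dq]=w[i,2];im[r[i]+dr,q[i]+dq]=c[i,::-1]
cv2.imwrite("pics/top.png",im)
E
```

```text
scene 333 245 [0.556 0.046 0.097]
scene 361 262 [0.568 0.134 0.082]
scene 438 308 [0.622 0.357 0.072]
scene 224 212 [ 0.527 -0.352  0.062]
scene 242 222 [ 0.539 -0.274  0.057]
scene 260 232 [ 0.551 -0.199  0.054]
scene 245 238 [ 0.55  -0.261  0.009]
scene 336 272 [0.585 0.07  0.035]
scene 320 285 [0.617 0.039 0.001]
side 312 213 [0.545 0.027 0.115]
side 305 203 [0.552 0.116 0.081]
side 303 158 [0.612 0.347 0.07 ]
side 341 290 [ 0.542 -0.219  0.081]
side 345 315 [ 0.528 -0.288  0.075]
side 351 343 [ 0.512 -0.371  0.085]
side 340 382 [ 0.478 -0.41   0.016]
side 346 360 [ 0.504 -0.37   0.029]
side 322 262 [ 0.546 -0.063  0.026]
```

View pics/top.png

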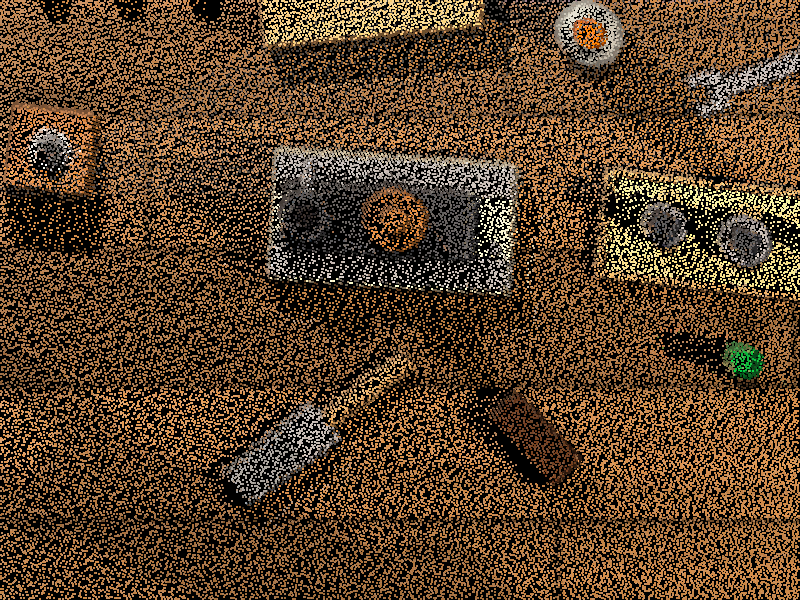

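```bash
python3 - <<'E'
from h import *
from scipy.optimize import least_squares
A=[]
for n in("scene","side"):
    W=cloud(n,np.load(f"pics/{n}0.npz")['d']).reshape(-1,3);A.append(W[np.isfinite(W[:,0])])
def near(W,c,r,lo,hi): 
    m=(np.hypot(W[:,0]-c[0],W[:,1]-c[1])<r)&(W[:,2]>lo)&(W[:,2]<hi);return W[m]
def circ(P,c,rad=None):
    f=(lambda q:np.hypot(P[:,0]-q[0],P[:,1]-q[1])-(q[2] if rad is None else rad))
    s=least_squares(f,[*c,.02],loss='soft_l1',f_scale=.002);return s.x.round(4),len(P)
for i,n in enumerate(("scene","side")):
    W=A[i]
    b=W[(abs(W[:,0]-.55)<.2)&(abs(W[:,1])<.4)&(abs(W[:,2])<.006)];print(n,"bench z",np.median(b[:,2]).round(4))
    # tray floor and bed top rect
    for c,lo,hi,nm in(((.548,.04),.025,.045,"bed"),((.53,-.28),.004,.0135,"trayfl")):
        P=near(W,c,.16,lo,hi);print(nm,np.median(P[:,2]).round(4),cv2.minAreaRect(P[:,:2].astype(np.float32)))
    print("cap body",circ(near(W,(.55,.04),.045,.066,.088),(.55,.04),.028))
    P=near(W,(.55,.04),.045,.098,.122);print("knob",circ(P,(.55,.04),.012),W[(np.hypot(W[:,0]-.55,W[:,1]-.04)<.02)][:,2].max())
    print("boss",circ(near(W,(.556,.122),.04,.065,.079),(.556,.122),.023))
    for c in((.54,-.2),(.53,-.28),(.52,-.36)):
        P=near(W,c,.035,.018,.036);Q=near(W,c,.03,.045,.083);T=near(W,c,.03,.080,.095)
        print("sock",circ(P,c),"adapter mean",Q.mean(0).round(4),"top",T[:,:2].mean(0).round(4) if len(T) else 0,W[(np.hypot(W[:,0]-c[0],W[:,1]-c[1])<.02)][:,2].max())
S=np.vstack(A)
print("boss both",circ(near(S,(.556,.122),.04,.065,.079),(.556,.122)))
print("cap both",circ(near(S,(.55,.04),.045,.066,.088),(.55,.04)),circ(near(S,(.55,.04),.045,.098,.122),(.55,.04)))
for c in((.54,-.2),(.53,-.28),(.52,-.36)):
    print(circ(near(S,c,.035,.018,.036),c),cv2.minAreaRect(near(S,c,.03,.05,.083)[:,:2].astype(np.float32)))
P=near(S,(.617,.352),.04,.06,.08);print("spare",np.histogram(P[:,2],10),circ(near(S,(.617,.352),.04,.062,.072),(.617,.352)))
E
```

```text
scene bench z 0.0002
bed 0.0325 ((0.5504379868507385, 0.04275253415107727), (0.22213466465473175, 0.12022671103477478), 86.61783599853516)
trayfl 0.0097 ((0.5356138348579407, -0.2754014730453491), (0.2741084396839142, 0.30186235904693604), 54.262142181396484)
cap body (array([0.5476, 0.0405, 0.02  ]), 162)
knob (array([0.5477, 0.04  , 0.02  ]), 63) 0.12733376620996018
boss (array([0.5537, 0.1215, 0.02  ]), 91)
sock (array([ 0.5444, -0.2071,  0.018 ]), 60) adapter mean [ 0.5501 -0.2025  0.0638] top [ 0.5465 -0.2058] 0.08904001784307636
sock (array([ 0.5293, -0.2807,  0.0219]), 73) adapter mean [ 0.5345 -0.276   0.0646] top [ 0.5308 -0.2791] 0.08893895848664934
sock (array([ 0.5183, -0.3602,  0.0161]), 50) adapter mean [ 0.5238 -0.3546  0.0642] top [ 0.5206 -0.3571] 0.08786601158938834
side bench z -0.0004
bed 0.032 ((0.5453306436538696, 0.03863188624382019), (0.2291962206363678, 0.11820174753665924), 86.63444519042969)
trayfl 0.0093 ((0.5287981033325195, -0.2825636565685272), (0.28878509998321533, 0.2983928322792053), 53.514129638671875)
cap body (array([0.5492, 0.0396, 0.02  ]), 211)
[... 622 characters left out ...]
3)
(array([ 0.5438, -0.208 ,  0.0187]), 121) ((0.5446396470069885, -0.20809665322303772), (0.029577387496829033, 0.02209598384797573), 65.53897094726562)
(array([ 0.5292, -0.2816,  0.0224]), 176) ((0.5307090878486633, -0.2808920443058014), (0.02965625189244747, 0.023299265652894974), 69.1754150390625)
(array([ 0.5186, -0.3607,  0.0162]), 135) ((0.5185917615890503, -0.3605721592903137), (0.03067694418132305, 0.021541012451052666), 65.1489028930664)
spare (array([16, 12, 18, 12, 19, 22, 18, 18, 24,  7]), array([0.06000706, 0.06198502, 0.06396299, 0.06594095, 0.06791892,
       0.06989688, 0.07187485, 0.07385281, 0.07583078, 0.07780874,
       0.07978671])) (array([0.6136, 0.3546, 0.0119]), 85)
```

```bash
cat > plan.py <<'E'
import sys
from h import *
s=bot.sense();M=R.from_euler('xyz',s['tool_rot'])
x,y,z,yaw=[float(a) for a in sys.argv[1:5]]
d=M.inv().apply(np.array([x,y,z])-s['position']);w=(M.inv()*R.from_euler('xyz',[np.pi,0,yaw])).as_rotvec()
print("t%.2f"%s['time_s'],"pos",s['position'].round(4),"rot",s['tool_rot'].round(3),"F",s['force'].round(1),"gap",round(s['finger_gap'],4),"q6 %.2f"%s['joint_pos'][5]);print("shift",d.round(4).tolist(),"turn",w.round(4).tolist())
E
python3 -m jog '[[[-0.242,-0.132,0.02],[0,0,0.6]],[[-0.242,-0.132,0.02],[0,0,0.6]],[[-0.242,-0.132,0.02],[0,0,0.6]],[[-0.242,-0.132,0.02],[0,0,0.6]],[[-0.242,-0.132,0.02],[0,0,0.6]]]' 1
python3 plan.py .5485 .0395 .19 1.51
```

```text
time_s: 0.65
position: [0.3662, 0.2786, 0.2265]
tool_rot: [-3.141, 0.001, 2.116]
force: [1.1, 0.0, -1.1]
finger_gap: 0.0855
t0.65 pos [0.3662 0.2786 0.2265] rot [-3.141e+00  1.000e-03  2.116e+00] F [ 1.1  0.  -1.1] gap 0.0855 q6 0.03
shift [-0.2989, 0.0319, 0.0367] turn [-0.0007, 0.0009, 0.6058]
```

```bash

python3 -m jog '[[[-0.3,0.032,0.037],[0,0,0.606]],[[-0.3,0.032,0.037],[0,0,0.606]],[[-0.3,0.032,0.037],[0,0,0.606]],[[-0.3,0.032,0.037],[0,0,0.606]],[[-0.3,0.032,0.037],[0,0,0.606]]]'
python3 plan.py .5485 .0395 .11 1.51
```

```text
time_s: 1.15
position: [0.5164, 0.0808, 0.196]
tool_rot: [-3.141, 0.001, 1.505]
force: [0.4, 1.4, -0.5]
finger_gap: 0.0854
t1.15 pos [0.5164 0.0808 0.196 ] rot [-3.141e+00  1.000e-03  1.505e+00] F [ 0.4  1.4 -0.5] gap 0.0854 q6 0.15
shift [-0.039, 0.0348, 0.086] turn [-0.0006, 0.0009, -0.0048]
```

```bash

python3 -m jog '[[[-0.039,0.035,0],[0,0,0]],[[-0.039,0.035,0],[0,0,0]],[[-0.039,0.035,0],[0,0,0]]]'
python3 - <<'E'
from h import *
s,p,d,W=shot("wrist","w1");cv2.imwrite("pics/w1.png",p[:,:,::-1])
w=W.reshape(-1,3);w=w[np.isfinite(w[:,0])]
m=(np.hypot(w[:,0]-.548,w[:,1]-.04)<.025)&(w[:,2]>.1);P=w[m]
print(len(P),np.percentile(P[:,2],[5,50,99]).round(4));T=P[P[:,2]>.118]
print(T.mean(0),cv2.minEnclosingCircle(T[:,:2].astype(np.float32)),cv2.minEnclosingCircle(P[:,:2].astype(np.float32)))
E
python3 plan.py .5485 .0395 .11 1.51
```

```text
time_s: 1.45
position: [0.549, 0.0386, 0.1953]
tool_rot: [-3.139, 0.001, 1.503]
force: [-0.4, -0.2, 0.1]
finger_gap: 0.0853
14720 [0.1244 0.2652 0.2796]
[0.54881398 0.05039669 0.25378684] ((0.5489853620529175, 0.047859761863946915), 0.02172078751027584) ((0.5489853620529175, 0.047859761863946915), 0.02172078751027584)
t1.50 pos [0.5485 0.0397 0.1956] rot [-3.140e+00  1.000e-03  1.505e+00] F [-0.7  0.3  0.8] gap 0.0853 q6 0.07
shift [-0.0001, 0.0001, 0.0856] turn [-0.0017, 0.0006, -0.0053]
```

```bash

python3 -m jog '[[[0,0,0.045],[0,0,0]],[[0,0,0.085],[0,0,0]],[[0,0,0.085],[0,0,0]],[[0,0,0.085],[0,0,0]]]'
python3 -m jog '[[[0,0,0],[0,0,0]],[[0,0,0],[0,0,0]],[[0,0,0],[0,0,0]],[[0,0,0],[0,0,0]],[[0,0,0],[0,0,0]]]' -1 50
python3 -m jog '[[[0,0,0],[0,0,0]],[[0,0,0],[0,0,0]],[[0,0,0],[0,0,0]]]'
python3 plan.py .5485 .0395 .19 1.51
```

```text
time_s: 1.9
position: [0.548, 0.0408, 0.1116]
tool_rot: [-3.14, 0.001, 1.506]
force: [0.9, -0.1, 0.6]
finger_gap: 0.0857
time_s: 2.4
position: [0.5485, 0.0407, 0.1125]
tool_rot: [-3.141, 0.0, 1.506]
force: [-0.0, -0.1, 3.4]
finger_gap: 0.0223
time_s: 2.7
position: [0.5485, 0.0407, 0.1125]
tool_rot: [-3.141, 0.0, 1.506]
force: [0.2, -0.1, 2.1]
finger_gap: 0.0221
t2.70 pos [0.5485 0.0407 0.1125] rot [-3.141  0.     1.506] F [ 0.2 -0.1  2.1] gap 0.0221 q6 0.07
shift [-0.0012, 0.0, -0.0775] turn [-0.0005, 0.0004, -0.0039]
```

```bash

python3 -m jog '[[[0,0,-0.03],[0,0,0]],[[0,0,-0.07],[0,0,0]],[[0,0,-0.07],[0,0,0]],[[0,0,-0.07],[0,0,0]]]'
python3 -m jog '[[[0.043,-0.02,0],[0,0,0]],[[0.086,-0.041,0],[0,0,0]],[[0.129,-0.062,0],[0,0,0]],[[0.172,-0.083,0],[0,0,0]],[[0.214,-0.103,0],[0,0,0]]]'
python3 plan.py .46 .26 .058 1.506
```

```text
time_s: 3.1
position: [0.5488, 0.0407, 0.183]
tool_rot: [3.141, 0.0, 1.506]
force: [0.1, 0.0, -1.9]
finger_gap: 0.0226
time_s: 3.6
position: [0.458, 0.2622, 0.1807]
tool_rot: [-3.14, 0.002, 1.506]
force: [1.0, 0.2, -1.0]
finger_gap: 0.022
t3.60 pos [0.458  0.2622 0.1807] rot [-3.140e+00  2.000e-03  1.506e+00] F [ 1.   0.2 -1. ] gap 0.022 q6 0.52
shift [-0.0018, 0.0024, 0.1227] turn [-0.0021, 0.002, -0.0]
```

```bash

python3 -m jog '[[[0,0,0.05],[0,0,0]],[[0,0,0.1],[0,0,0]],[[0,0,0.115],[0,0,0]],[[0,0,0.119],[0,0,0]],[[0,0,0.119],[0,0,0]]]'
python3 -m jog '[[[0,0,0.002],[0,0,0]],[[0,0,0.003],[0,0,0]],[[0,0,0.004],[0,0,0]],[[0,0,0.005],[0,0,0]]]'
python3 plan.py .46 .26 .058 1.506
```

```text
time_s: 4.1
position: [0.4566, 0.2614, 0.0596]
tool_rot: [-3.136, 0.004, 1.506]
force: [-0.7, 0.0, -0.8]
finger_gap: 0.0224
time_s: 4.5
position: [0.4568, 0.2614, 0.0568]
tool_rot: [-3.137, 0.004, 1.506]
force: [-10.3, -5.1, 18.6]
finger_gap: 0.0228
t4.50 pos [0.4568 0.2614 0.0568] rot [-3.137  0.004  1.506] F [-10.3  -5.1  18.6] gap 0.0228 q6 0.52
shift [-0.0012, 0.0033, -0.0012] turn [-0.0051, 0.0037, -0.0001]
```

```bash

python3 -m jog '[[[0,0,-0.001],[0,0,0]],[[0,0,-0.001],[0,0,0]],[[0,0,-0.001],[0,0,0]],[[0,0,-0.001],[0,0,0]]]' 0.3
python3 -m jog '[[[0,0,-0.02],[0,0,0]],[[0,0,-0.06],[0,0,0]],[[0,0,-0.1],[0,0,0]],[[0,0,-0.12],[0,0,0]],[[0,0,-0.12],[0,0,0]]]'
python3 plan.py .549 .0405 .18 1.506
python3 -m jog '[[[-0.043,0.019,0],[0,0,0]],[[-0.086,0.038,0],[0,0,0]],[[-0.129,0.058,0],[0,0,0]],[[-0.172,0.078,0],[0,0,0]],[[-0.214,0.106,0],[0,0,0]]]'
python3 - <<'E'
from h import *
bot.read_camera("wrist")
s,p,d,W=shot("wrist","w2");q=proj("wrist",[.549,.04,.075],s);print(s['position'],s['tool_rot'],q)
cv2.imwrite("pics/w2.png",p[:,:,::-1])
np.save("pics/w2W.npy",W)
E
```

```text
time_s: 4.9
position: [0.4568, 0.2614, 0.0577]
tool_rot: [-3.137, 0.004, 1.506]
force: [0.4, 0.3, -0.0]
finger_gap: 0.0556
time_s: 5.4
position: [0.4589, 0.2625, 0.1814]
tool_rot: [3.141, 0.0, 1.506]
force: [-0.0, -0.9, -0.3]
finger_gap: 0.0555
t5.40 pos [0.4589 0.2625 0.1814] rot [3.141 0.    1.506] F [-0.  -0.9 -0.3] gap 0.0555 q6 0.52
shift [-0.2157, 0.1043, 0.0016] turn [0.0009, 0.0004, -0.0001]
time_s: 5.9
position: [0.5501, 0.0407, 0.1799]
tool_rot: [-3.14, 0.0, 1.506]
force: [0.8, 0.7, 0.2]
finger_gap: 0.0557
[0.55276183 0.0343721  0.17950444] [3.14142911 0.0038815  1.50057015] [309.53216755 237.82031388]
```

View pics/w2.png

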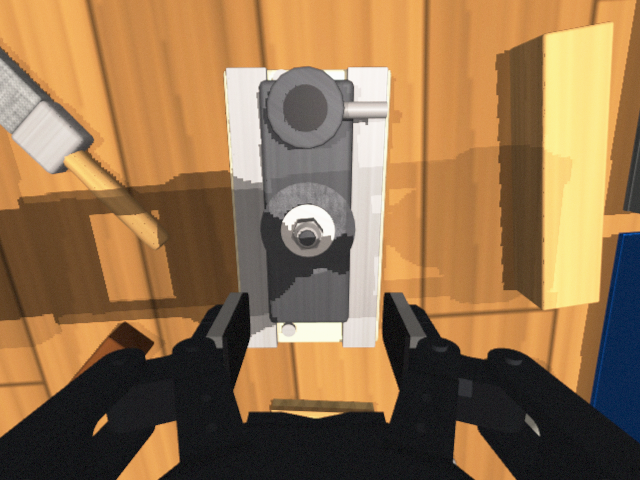

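```bash
python3 - <<'E'
import cv2
p=cv2.imread("pics/w2.png");c=p[200:275,265:350];cv2.imwrite("pics/w2c.png",cv2.resize(c,None,fx=7,fy=7,interpolation=cv2.INTER_CUBIC))
E
```

```text
(no output)
```

View pics/w2c.png

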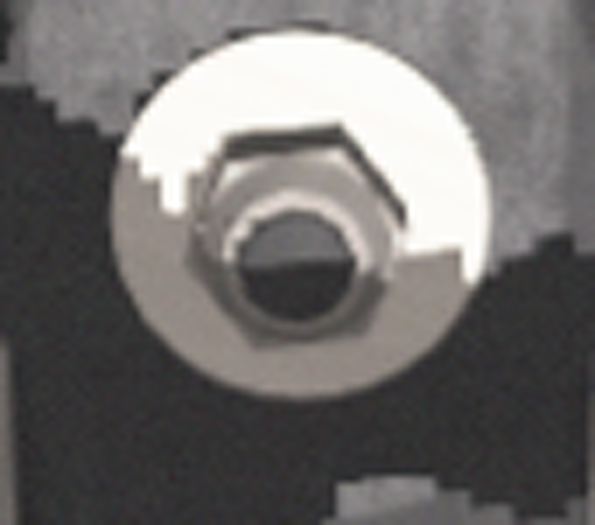

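```bash

python3 -m jog '[[[0.006,-0.004,0.03],[0,0,0]],[[0.006,-0.004,0.045],[0,0,0]],[[0.006,-0.004,0.045],[0,0,0]],[[0.006,-0.004,0.045],[0,0,0]],[[0.006,-0.004,0.045],[0,0,0]]]'
python3 - <<'E'
from h import *
print(bot.sense()['qd'].round(3))
bot.read_camera("wrist")
s,p,d,W=shot("wrist","w3");print(s['position'],s['tool_rot'],s['qd'].round(3))
np.save("pics/w3W.npy",W);q=proj("wrist",[.549,.04,.06],s);print(q)
w=W.reshape(-1,3);w=w[np.isfinite(w[:,0])];w=w[np.hypot(w[:,0]-.549,w[:,1]-.04)<.03]
print(np.histogram(w[:,2],np.arange(.05,.082,.002)))
T=w[(w[:,2]>.0755)&(w[:,2]<.081)];print("stud",T.mean(0),len(T))
N=w[(w[:,2]>.064)&(w[:,2]<.08)];print("nut rect",cv2.minAreaRect(N[:,:2].astype(np.float32)),cv2.minEnclosingCircle(N[:,:2].astype(np.float32)))
u,v=q.astype(int);c=p[v-60:v+60,u-70:u+70,::-1];print(u-70,v-60);cv2.imwrite("pics/w3c.png",cv2.resize(c,None,fx=5,fy=5,interpolation=cv2.INTER_CUBIC))
E
```

```text
time_s: 6.5
position: [0.5484, 0.0442, 0.1356]
tool_rot: [3.141, 0.002, 1.501]
force: [0.2, 0.7, -0.1]
finger_gap: 0.0555
[-0.002 -0.006 -0.005 -0.001 -0.003  0.   ]
[0.54845798 0.04405223 0.13565691] [3.14071957e+00 1.82950116e-03 1.50040668e+00] [-0.004  0.001  0.003 -0.001 -0.002 -0.001]
[317.05767305 266.49298503]
(array([   0,  133, 3728, 1142, 1143,   39,   31,   36,   42,   92,  231,
        196,  150,  252,   25]), array([0.05 , 0.052, 0.054, 0.056, 0.058, 0.06 , 0.062, 0.064, 0.066,
       0.068, 0.07 , 0.072, 0.074, 0.076, 0.078, 0.08 ]))
stud [0.54723332 0.04096412 0.07709018] 284
nut rect ((0.5473909378051758, 0.04096373915672302), (0.021857690066099167, 0.019259490072727203), 62.466495513916016) ((0.5472711324691772, 0.040865395218133926), 0.011115637607872486)
247 206
```

View pics/w3c.png

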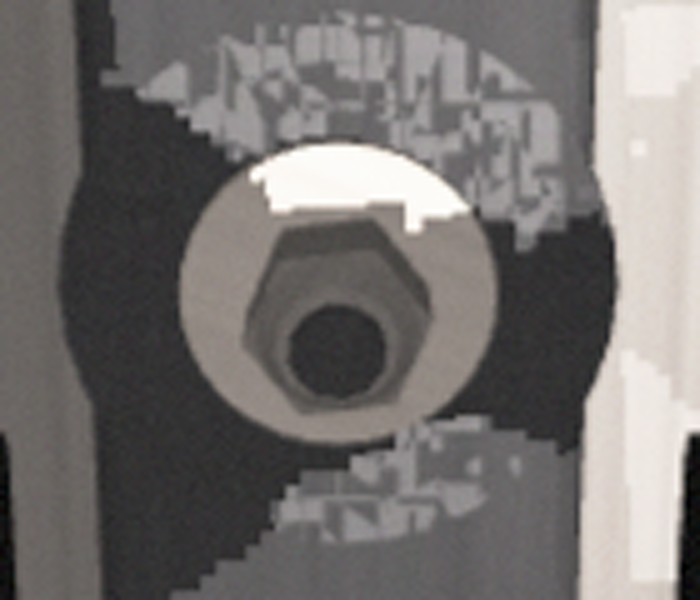

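```bash

python3 -m jog '[[[-0.04,0,-0.03],[0,0,0]],[[-0.08,0,-0.05],[0,0,0]],[[-0.12,0,-0.05],[0,0,0]],[[-0.16,0,-0.05],[0,0,0]],[[-0.2,0,-0.05],[0,0,0]]]' 0.3
python3 -m jog '[[[-0.045,0,0],[0,0,0]],[[-0.09,0,0],[0,0,0]],[[-0.135,0,0],[0,0,0.03]],[[-0.17,0,0.02],[0,0,0.09]],[[-0.17,0,0.02],[0,0,0.09]]]'
python3 plan.py .5186 -.361 .155 1.41
```

```text
time_s: 7.1
position: [0.5343, -0.157, 0.1872]
tool_rot: [3.139, 0.002, 1.501]
force: [0.5, 0.6, -0.4]
finger_gap: 0.0555
time_s: 7.6
position: [0.5206, -0.3301, 0.1651]
tool_rot: [-3.141, 0.002, 1.404]
force: [-0.6, -0.1, -1.1]
finger_gap: 0.0556
t7.60 pos [ 0.5206 -0.3301  0.1651] rot [-3.141e+00  2.000e-03  1.404e+00] F [-0.6 -0.1 -1.1] gap 0.0556 q6 -0.46
shift [-0.0307, 0.0032, 0.0101] turn [-0.0001, 0.0017, -0.0056]
```

```bash

python3 -m jog '[[[-0.025,0.003,0.01],[0,0,0]],[[-0.025,0.003,0.01],[0,0,0]],[[-0.025,0.003,0.01],[0,0,0]],[[-0.025,0.003,0.01],[0,0,0]]]'
python3 - <<'E'
from h import *
s,p,d,W=shot("wrist","w4");print(s['position'],s['tool_rot'],s['qd'].round(3))
cv2.imwrite("pics/w4.png",p[:,:,::-1])
w=W.reshape(-1,3);w=w[np.isfinite(w[:,0])]
for c in((.5186,-.3607),(.5292,-.2816),(.5438,-.208)):
    l=w[np.hypot(w[:,0]-c[0],w[:,1]-c[1])<.03]
    T=l[(l[:,2]>.081)&(l[:,2]<.095)]
    if len(T)>50: print(c,"top",T.mean(0).round(4),len(T),cv2.minAreaRect(T[:,:2].astype(np.float32)))
    B=l[(l[:,2]>.034)&(l[:,2]<.0435)]
    if len(B)>50: print("body",cv2.minEnclosingCircle(B[:,:2].astype(np.float32)),np.median(B[:,2]))
c=proj("wrist",[.5186,-.3607,.06],s);print(c)
E
```

```text
time_s: 8.0
position: [0.52, -0.3545, 0.1563]
tool_rot: [3.14, 0.002, 1.406]
force: [-0.2, -0.2, -0.1]
finger_gap: 0.0555
[ 0.52003347 -0.35445076  0.15628361] [3.14028297e+00 2.08507096e-03 1.40564190e+00] [ 0.006 -0.004  0.001 -0.003 -0.003 -0.002]
(0.5186, -0.3607) top [ 0.5188 -0.3608  0.086 ] 1174 ((0.5186423659324646, -0.3616216778755188), (0.020773202180862427, 0.020193716511130333), 67.01546478271484)
body ((0.5183900594711304, -0.3618239164352417), 0.016184357926249504) 0.039654953436297144
(0.5292, -0.2816) top [ 0.5298 -0.2824  0.0862] 1518 ((0.5298383831977844, -0.2822408080101013), (0.020660700276494026, 0.02001427859067917), 71.98148345947266)
body ((0.5297016501426697, -0.2826475501060486), 0.022346748039126396) 0.04000995103333768
body ((0.5437657237052917, -0.21050739288330078), 0.01841985434293747) 0.03980257357345614
[315.02966349 258.9332493 ]
```

View pics/w4.png

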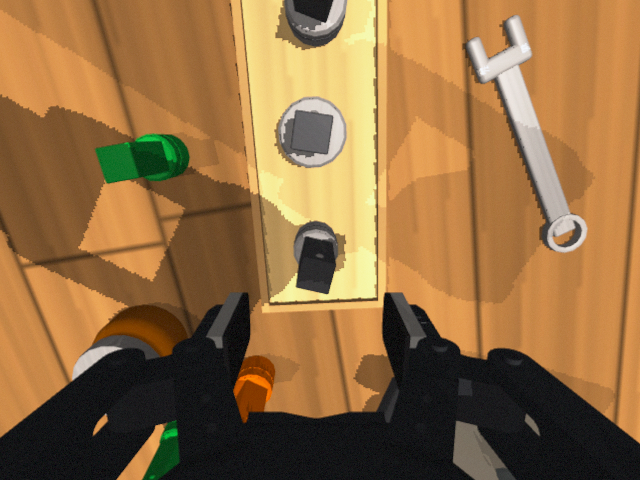

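```bash
python3 plan.py .5187 -.3615 .156 1.17
python3 -m jog '[[[-0.007,0,0],[0,0,0.12]],[[-0.007,0,0],[0,0,0.236]],[[-0.007,0,0],[0,0,0.236]],[[-0.007,0,0],[0,0,0.236]],[[-0.007,0,0],[0,0,0.236]]]'
python3 plan.py .5187 -.3615 .064 1.17
```

```text
t8.05 pos [ 0.52   -0.3544  0.1563] rot [3.140e+00 2.000e-03 1.406e+00] F [-0.1 -0.8 -0.4] gap 0.0555 q6 -0.49
shift [-0.0072, -0.0002, 0.0003] turn [0.0016, 0.002, 0.2358]
time_s: 8.55
position: [0.5191, -0.3609, 0.1565]
tool_rot: [3.14, 0.002, 1.173]
force: [0.4, -0.3, -0.0]
finger_gap: 0.0556
t8.55 pos [ 0.5191 -0.3609  0.1565] rot [3.140e+00 2.000e-03 1.173e+00] F [ 0.4 -0.3 -0. ] gap 0.0556 q6 -0.27
shift [-0.0005, -0.0003, 0.0925] turn [0.0021, 0.0018, 0.0027]
```

```bash

python3 -m jog '[[[-0.0005,-0.0003,0.045],[0.002,0.002,0]],[[-0.0005,-0.0003,0.085],[0.002,0.002,0]],[[-0.0005,-0.0003,0.0925],[0.002,0.002,0]],[[-0.0005,-0.0003,0.0925],[0.002,0.002,0]],[[-0.0005,-0.0003,0.0925],[0.002,0.002,0]]]'
python3 plan.py .5187 -.3615 .064 1.17
python3 -m jog '[[[0,0,0],[0,0,0]],[[0,0,0],[0,0,0]],[[0,0,0],[0,0,0]],[[0,0,0],[0,0,0]],[[0,0,0],[0,0,0]]]' -1 60
python3 plan.py .5187 -.3615 .2 1.17
```

```text
time_s: 9.05
position: [0.5198, -0.3622, 0.0667]
tool_rot: [3.138, 0.001, 1.173]
force: [-1.1, -0.3, 0.1]
finger_gap: 0.0556
t9.05 pos [ 0.5198 -0.3622  0.0667] rot [3.138e+00 1.000e-03 1.173e+00] F [-1.1 -0.3  0.1] gap 0.0556 q6 -0.27
shift [0.0003, -0.0013, 0.0027] turn [0.0036, 0.0008, 0.0032]
time_s: 9.55
position: [0.5206, -0.3629, 0.0687]
tool_rot: [3.135, 0.002, 1.173]
force: [0.1, 0.8, 6.5]
finger_gap: 0.0194
t9.55 pos [ 0.5206 -0.3629  0.0687] rot [3.135e+00 2.000e-03 1.173e+00] F [0.1 0.8 6.5] gap 0.0194 q6 -0.27
shift [0.0003, -0.0014, -0.1313] turn [0.007, 0.0017, 0.0033]
```

```bash

python3 -m jog '[[[0,0,-0.02],[0,0,0]],[[0,0,-0.06],[0,0,0]],[[0,0,-0.1],[0,0,0]],[[0.02,-0.007,-0.11],[0,0,0]],[[0.06,-0.021,-0.11],[0,0,0]]]' -1 80
python3 -m jog '[[[0.045,-0.015,0],[0,0,0]],[[0.09,-0.031,0],[0,0,0]],[[0.135,-0.046,0],[0,0,0]],[[0.18,-0.062,0],[0,0,0]],[[0.225,-0.077,0],[0,0,0]]]'
python3 plan.py .5473 .041 .165 1.095
```

```text
time_s: 10.05
position: [0.5241, -0.3008, 0.1813]
tool_rot: [3.13, 0.003, 1.17]
force: [-0.3, 0.8, -3.7]
finger_gap: 0.0187
time_s: 10.55
position: [0.5405, -0.0616, 0.1793]
tool_rot: [3.13, 0.003, 1.17]
force: [0.9, 0.5, -2.2]
finger_gap: 0.0191
t10.55 pos [ 0.5405 -0.0616  0.1793] rot [3.13e+00 3.00e-03 1.17e+00] F [ 0.9  0.5 -2.2] gap 0.0191 q6 0.22
shift [0.0972, -0.0339, 0.0136] turn [0.0113, 0.0029, 0.0747]
```

```bash

python3 -m jog '[[[0.05,-0.017,0],[0.011,0.003,0.075]],[[0.097,-0.034,0.01],[0.011,0.003,0.075]],[[0.097,-0.034,0.013],[0.011,0.003,0.075]],[[0.097,-0.034,0.013],[0.011,0.003,0.075]],[[0.097,-0.034,0.013],[0.011,0.003,0.075]]]'
python3 plan.py .5473 .041 .145 1.095
```

```text
time_s: 11.05
position: [0.547, 0.0401, 0.1655]
tool_rot: [3.142, 0.001, 1.094]
force: [0.3, -0.7, -1.6]
finger_gap: 0.0189
t11.05 pos [0.547  0.0401 0.1655] rot [3.142e+00 1.000e-03 1.094e+00] F [ 0.3 -0.7 -1.6] gap 0.0189 q6 0.48
shift [0.001, -0.0002, 0.0205] turn [0.0, 0.0006, -0.0007]
```

```bash

python3 -m jog '[[[0.001,0,0.015],[0,0,0]],[[0.001,0,0.026],[0,0,0]],[[0.001,0,0.026],[0,0,0]],[[0.001,0,0.026],[0,0,0]]]'
python3 plan.py .5473 .041 .132 1.095
```

```text
time_s: 11.45
position: [0.5472, 0.0404, 0.1388]
tool_rot: [-3.14, 0.001, 1.093]
force: [-0.1, -0.9, -2.7]
finger_gap: 0.0184
t11.45 pos [0.5472 0.0404 0.1388] rot [-3.140e+00  1.000e-03  1.093e+00] F [-0.1 -0.9 -2.7] gap 0.0184 q6 0.48
shift [0.0006, -0.0002, 0.0068] turn [-0.0012, 0.0013, -0.0016]
```

```bash

python3 -m jog '[[[0.0006,-0.0002,0.004],[-0.001,0.001,0]],[[0.0006,-0.0002,0.007],[-0.001,0.001,0]],[[0.0006,-0.0002,0.009],[-0.001,0.001,0]],[[0.0006,-0.0002,0.011],[-0.001,0.001,0]],[[0.0006,-0.0002,0.013],[-0.001,0.001,0]]]'
python3 plan.py .5473 .041 .117 1.095
```

```text
time_s: 11.95
position: [0.5473, 0.0411, 0.1257]
tool_rot: [-3.142, 0.0, 1.093]
force: [-0.2, -0.3, -3.0]
finger_gap: 0.0185
t11.95 pos [0.5473 0.0411 0.1257] rot [-3.142  0.     1.093] F [-0.2 -0.3 -3. ] gap 0.0185 q6 0.48
shift [-0.0001, 0.0, 0.0087] turn [-0.0, 0.0002, -0.0015]
```

```bash

python3 -m jog '[[[0,0,0.003],[0,0,0]],[[0,0,0.006],[0,0,0]],[[0,0,0.008],[0,0,0]],[[0,0,0.009],[0,0,0]],[[0,0,0.010],[0,0,0]]]'
python3 plan.py .5473 .041 .1167 1.095
```

```text
time_s: 12.45
position: [0.5473, 0.0412, 0.1168]
tool_rot: [3.142, -0.0, 1.094]
force: [-5.8, -0.2, 8.9]
finger_gap: 0.019
t12.45 pos [0.5473 0.0412 0.1168] rot [ 3.142 -0.     1.094] F [-5.8 -0.2  8.9] gap 0.019 q6 0.49
shift [-0.0002, 0.0, 0.0001] turn [0.0001, -0.0, -0.0014]
```

```bash

python3 -m jog '[[[0,0,0.0015],[0,0,0]],[[0,0,0.002],[0,0,0]],[[0,0,0.002],[0,0,0]]]'
python3 plan.py .5473 .041 .1167 1.095
python3 - <<'E'
from h import *
im=[]
for n in("side","scene"):
    s,p,d,W=shot(n,"f_"+n);w=W.reshape(-1,3);w=w[np.isfinite(w[:,0])]
    l=w[np.hypot(w[:,0]-.5473,w[:,1]-.041)<.026];B=l[(l[:,2]>.06)&(l[:,2]<.095)]
    h=np.histogram(B[:,2],np.arange(.06,.096,.003));print(n,h[0])
    for lo,hi in((.064,.074),(.074,.084)):
        Q=B[(B[:,2]>lo)&(B[:,2]<hi)];Q=Q[np.hypot(Q[:,0]-.5473,Q[:,1]-.041)<.02];print(lo,(np.hypot(Q[:,0]-.5473,Q[:,1]-.041)).round(4).mean() if len(Q) else None,Q.mean(0).round(4))
    T=l[(l[:,2]>.084)&(l[:,2]<.092)&(np.hypot(l[:,0]-.5473,l[:,1]-.041)<.016)];print("body top",np.median(T[:,2]))
    c=w[np.hypot(w[:,0]-.457,w[:,1]-.261)<.04];print("cap",c[c[:,2]>.02].max(0).round(3),c[c[:,2]>.02].min(0).round(3))
    u,v=proj(n,[.53,.10,.09]).astype(int);im.append(cv2.resize(p[v-75:v+75,u-100:u+100,::-1],None,fx=2,fy=2) if 0 else cv2.resize(p[max(v-95,0):max(v-95,0)+190,u-100:u+100,::-1],None,fx=2,fy=2,interpolation=cv2.INTER_CUBIC))
cv2.imwrite("pics/fin.png",np.hstack(im))
E
```

```text
time_s: 12.75
position: [0.5474, 0.0412, 0.1168]
tool_rot: [3.141, -0.0, 1.094]
force: [-8.3, 0.6, 10.6]
finger_gap: 0.019
t12.75 pos [0.5474 0.0412 0.1168] rot [ 3.141 -0.     1.094] F [-8.3  0.6 10.6] gap 0.019 q6 0.49
shift [-0.0002, 0.0, 0.0001] turn [0.0006, -0.0001, -0.0013]
side [15 10  6 14  9 13 14 11 18 17  8  7]
0.064 0.015574999999999999 [0.5428 0.0293 0.0698]
0.074 0.015305263157894733 [0.5432 0.0316 0.0794]
body top 0.08728813897992288
cap [0.483 0.284 0.074] [0.428 0.228 0.02 ]
scene [15 10 13  8  9 13  9 12 22 16 10  5]
0.064 0.016054545454545457 [0.558  0.0477 0.0689]
0.074 0.01622972972972973 [0.5578 0.0483 0.0788]
body top 0.08741287116881052
cap [0.487 0.288 0.073] [0.43  0.233 0.02 ]
```

View pics/fin.png

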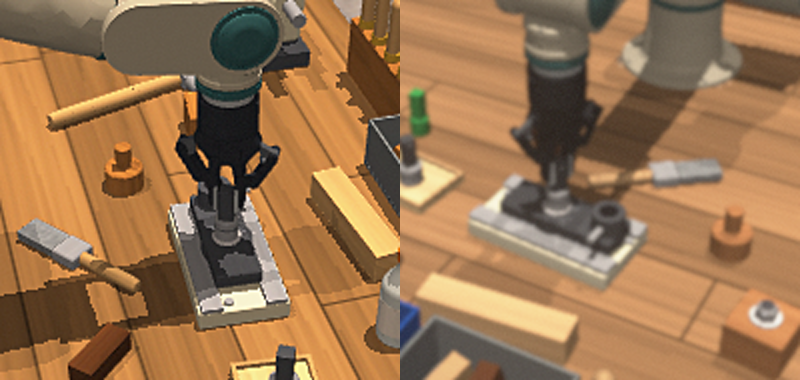

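```bash
python3 -c "
from plant import bot
print(bot.sense()['force'],bot.finish_job())"
```

```text
the job is handed in; nothing more can be done
[-6.75760749 -0.36341656 10.4444188 ] None
```

I lifted the cap off the nut and stood it upright on the bench at about (0.457, 0.261), left of the cream bed end. The smallest socket is now seated on the nut with the gripper still holding it, and I handed the job in at about 13 s.

- **Size:** The wrist camera measured the uncovered nut at about 19.3 mm across flats, so I tried the small socket first. It went fully down on the first try, so no wrong socket was lifted and none had to go back on the tray.
- **Seating:** The small socket went down freely past the height where too small a socket would stop. It met the washer at the height worked out from the grip (TCP z 0.1168 m), with no tilt and about 10 N of contact force. Both fixed cameras put the socket body's top at 87 mm, against 88 mm expected.
- **Bystanders:** I saw nothing else moved in the parts of the bench shown in the final pictures; I did not recheck the whole bench.

Two small disagreements remained. The fixed cameras placed the cap's (and so the nut's) axis 1 to 2 mm from where the wrist camera placed the nut; I used the wrist value. A sideways force of about 7–8 N was left at the end. The cap's top also read 73–74 mm instead of 70 mm; I put that down to noise in the depth reading.

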